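# Sweep the checked nuts into the tray's trough

### The job

Sweep the three hexagon nuts across the deck of the inspection tray and over its open edge into the catch trough, pushing them with the closed fingertips and not picking them up. Leave the two gauge blocks on the deck standing where they are.

Things in the scene. Friction and masses are not known exactly. Their poses are not given: they have to be found in the camera images.
- tray: Inspection tray, fixed: flat dark rubber-faced deck, low aluminium rim, catch trough along its -y side (about the robot's right). Origin on the bench under it, z up, yaw within 0.3 rad. Own frame, mm: deck top z = 28, x -132 to 132, y -80 to 98; rims of deck and trough 4 thick, their tops at z = 36; a steel bar handle on each x end, out to x = +-154, top z = 33.
- deck_edge (a point): Middle of the deck's open, unrimmed edge (tray frame: x = 0, y = -80 mm, z = 28 mm). The edge runs along the tray's x over the whole deck; beyond it, towards -y, it drops straight down to the trough.
- trough (a point): Middle of the trough's floor: tray frame x = 0, y = -122 mm, z = 3 mm. The trough is 266 mm long in the tray's x and reaches from y = -80 to -163 mm, 25 mm below the deck.
- nut_1_center (a point): Centre of one of three alike steel hexagon nuts lying flat on the deck: 30 mm across flats, 35 mm across corners, 16 mm high, any yaw, 45 to 91 g; the point is 8 mm above its underside. Slides when pushed. The five loose things on the deck lie in lanes about 52 mm apart in the tray's x, in changing order, so each nut's way to the trough along the tray's -y is clear.
- nut_2_center (a point): Centre of one of three alike steel hexagon nuts lying flat on the deck: 30 mm across flats, 35 mm across corners, 16 mm high, any yaw, 45 to 91 g; the point is 8 mm above its underside. Slides when pushed. The five loose things on the deck lie in lanes about 52 mm apart in the tray's x, in changing order, so each nut's way to the trough along the tray's -y is clear.
- nut_3_center (a point): Centre of one of three alike steel hexagon nuts lying flat on the deck: 30 mm across flats, 35 mm across corners, 16 mm high, any yaw, 45 to 91 g; the point is 8 mm above its underside. Slides when pushed. The five loose things on the deck lie in lanes about 52 mm apart in the tray's x, in changing order, so each nut's way to the trough along the tray's -y is clear.
- nut_1: The nut whose centre is nut_1_center, as a body; origin at the centre of its underside.
- nut_2: The nut whose centre is nut_2_center, as a body; origin at the centre of its underside.
- nut_3: The nut whose centre is nut_3_center, as a body; origin at the centre of its underside.
- block_low: The lower of two steel gauge blocks that stand loose on the deck among the nuts: upright plate, 10 mm (own x) by 35 mm (own y) by 20 mm high, 105 g; origin at the centre of its underside. Its 35 mm side runs within 0.3 rad of the tray's y. It must stay.
- block_tall: The taller of two steel gauge blocks that stand loose on the deck among the nuts: upright plate, 10 mm (own x) by 35 mm (own y) by 40 mm high, 200 g; origin at the centre of its underside. Its 35 mm side runs within 0.3 rad of the tray's y. It must stay.
Mind the look-alikes: they are no part of the job. What is shaped like the nut_1 but pink or red is not meant.

How it is judged:
At the end, for the whole second after the job is handed in: All three nuts lie at rest in the trough, centres inside its outline and below the level of the deck (under 27 mm in the tray's frame); both gauge blocks still stand on the deck within 12 mm of where they were and upright within 0.2 rad (y of nut_1_center in the frame of tray between -0.165 and -0.08 m and x of nut_1_center in the frame of tray between -0.135 and 0.135 m and z of each of nut_1_center, nut_2_center, nut_3_center in the frame of tray below 0.027 m and linear speed of each of nut_1, nut_2, nut_3 below 0.02 m/s and y of nut_2_center in the frame of tray between -0.165 and -0.08 m and x of nut_2_center in the frame of tray between -0.135 and 0.135 m and y of nut_3_center in the frame of tray between -0.165 and -0.08 m and x of nut_3_center in the frame of tray between -0.135 and 0.135 m and distance of each of block_low, block_tall from where it was at the start of the episode below 0.012 m and angle between each of block_low, block_tall's own z axis and vertical below 0.2 rad); the robot touches nothing.
It fails at once if a nut is lifted: its centre more than 15 mm above where it rests on the deck (z of any of nut_1_center, nut_2_center, nut_3_center in the frame of tray above 0.051 m).
It fails at once if a gauge block is moved more than 12 mm or tipped by more than 0.35 rad (distance of any of block_low, block_tall from where it was at the start of the episode above 0.012 m or angle between any of block_low, block_tall's own z axis and vertical above 0.35 rad).
It also fails if it takes over 53 s, if anything falls off the work surface, if the arm or the gripper's body presses on something with over 40 N, if the wrist force passes 120 N, or if a joint passes its speed limit or range.

### The arm

A 6-joint arm with a two-finger parallel gripper is mounted at the origin on a cart in front of the work surface, level with it; the furniture and walls round the work are solid. World frame = base frame: x ahead of the robot, y to its left, z up, the work surface at z = 0. Lengths are in m, angles in rad, forces in N, time in s.
With the tool pointing down it reaches from about 0.35 to 0.875 m from the base axis. Payload 4.2 kg.
Tool frame: the origin (TCP) lies at the very end of the fingers, on their centre line; the grasp point (between the pads) lies env.grip_point_offset behind it (env.grip_point_offset is the distance from the TCP to the grasp point, in m); z points along the fingers, y is the direction in which the jaws open and shut (so a half turn about z gives the same grasp; the last joint's range is limited). The gripper opens to 87 mm and grips with 3 to 60 N. Pads are 19 mm wide; open, the fingers measure 117 mm over their backs; the gripper's body (75 mm by 190 mm) begins 51 mm behind the grasp point.
Start: joints at [1.361, 0.385, 0.008, 0, -1.194, -0.259], TCP at [0.282, 0.558, 0.223] pointing down, gripper open.
Joint ranges: [-3.14, 3.14], [-1.21, 2.06], [-1.07, 1.41], [-3.16, 2.05], [-2.99, -0.16], [-3.1, 3.1]. Speed limits (rad/s): [2.79, 2.79, 3.14, 3.14, 3.14, 3.14].

### API

Orientations are given as a unit quaternion [w, x, y, z].
In Python, from cell import env gives the robot as it stands.
- The arm moves only by the tool move_arm, never from a script. Its argument "series" is a list of rows, each a list of 3 entries, a list of its own where there are three numbers: the shift along the tool's x, y, z in cm, then the turn, a rotation vector about the tool's x, y, z in degrees, then the opening, from 0 (shut) to 1 (fully open). In form: [[[x, y, z], [ax, ay, az], gripper], ...]. A call has 1 to 8 rows; each row shifts and turns the commanded pose from where the row before left it, along the tool's axes as they then stand; what a row does not reach is not made up. A row lasts 1/12 s, in which the tool goes at most 41.7 mm and 7.16 degrees, less where a joint would pass 70% of its speed; a pose out of reach is approached as far as the arm can. A call is refused whole if a number of a shift passes 4.17 or a number of a turn 7.16, either way. A call with a gripper value outside its range is refused whole. The fingers move at their own pace and stop on an object; "newtons" is the grip in N (left out, the last holds). Time passes only in rows, so rows that do not move let the fingers close. It gives the time, the measured TCP pose, the force and the opening at its end, in the units of the state.
- env.sense(): the state, without advancing time (a new reading comes with each control period).
- env.capture(name): name is "scene" or "top"; returns (picture, depth): 420x560x3 uint8, blue, green, red; 420x560 float32, m along the optical axis (not along the pixel's ray), 0 where there is no reading.
- env.camera_model(name): a dict with "fx", "fy", "cx", "cy" (pixels), "R" (3x3) and "t" (3): a world point X has camera coordinates R X + t. Camera axes: x right, y down, z forward; pixel columns grow to the right and rows downward; lengths in m; the calibration is good to about 2 mm. A picture is of the moment at which its call begins. camera_model takes no time and is no camera call.
- env.close_job(): hands the job in, once; it reports no verdict.
The state is a dict: "time": time; "joints": joint angles; "qvel": joint speeds; "effort": joint torques, N m; "eef_pos": TCP position; "eef_rot": TCP orientation; "wrist_force": force on the tool from outside, world axes, zero at the start; "wrist_torque": the same for the moment, N m; "opening": finger opening in m.
Only numpy, scipy, OpenCV 4.12 (cv2) and the standard library are available. Lean on these libraries where they do the work, as an engineer would, in place of code of your own. Each camera call takes 0.05 s, during which the arm holds its last target.

## Working session

There is one attempt and no reset: what is moved stays moved. The work goes in short steps, Python scripts to look and compute and a tool call to move; the robot and the scene stay as the last step left them, time stands still between calls to the robot, and variables do not carry over. Pictures are saved under pics/ and viewed, and the job is handed in when it is done.

Besides the shell and the picture viewer there is one more tool, called after "Call:" by a JSON object that holds its "fn" and its "kwargs". move_arm: Moves the arm, as the interface text tells. Its arguments: {"type":"object","properties":{"series":{"type":"array"},"newtons":{"type":"number"}},"required":["series"]}

```bash
mkdir -p pics; ls; python3 - <<'E'
from cell import env
import cv2,numpy as np
s=env.sense();print(s, env.grip_point_offset)
for n in("scene","top"):
    p,d=env.capture(n);cv2.imwrite(f"pics/{n}0.png",p);np.save(f"{n}0.npy",d)
    print(n,env.camera_model(n))
E
```

```text
pics
{'time': 0.0, 'joints': array([ 1.36059386e+00,  3.85583000e-01,  6.62647454e-03, -5.01358170e-04,
       -1.19399087e+00, -2.58583916e-01]), 'qvel': array([ 2.11935814e-04,  2.99659570e-04, -8.51155973e-04,  1.78523465e-04,
        1.88561795e-03,  2.45753042e-05]), 'effort': array([-8.19691331e-05, -3.90666711e+01,  1.87401634e+01,  4.21997756e+00,
        1.09945703e-02, -1.94795525e-04]), 'eef_pos': array([0.28209784, 0.55704278, 0.22144354]), 'eef_rot': array([ 1.08085732e-03,  9.72633380e-01, -2.32342629e-01, -2.06909671e-04]), 'wrist_force': array([0.04881282, 0.71406393, 0.38639172]), 'wrist_torque': array([-0.01186149, -0.00886969,  0.01723904]), 'opening': 0.08708045648853834} 0.0187
scene {'fx': 515.3779356677926, 'fy': 515.3779356677926, 'cx': 287.2432804921638, 'cy': 214.08452827587928, 'R': array([[-0.84848643, -0.52921407, -0.00180413],
       [-0.37335548,  0.6010082 , -0.70667873],
       [ 0.37506862, -0.59893373, -0.70753227]]), 't': array([0.52532741, 0.23649028, 0.69612682])}
top {'fx': 429.5297479005826, 'fy': 429.5297479005826, 'cx': 279.6025531285431, 'cy': 212.89913315643838, 'R': array([[-0.02782135, -0.99952053, -0.01358989],
       [-0.99000611,  0.02943173, -0.13791908],
       [ 0.13825293,  0.00961698, -0.99035026]]), 't': array([0.07926725, 0.59998978, 0.83837227])}
```

View pics/scene0.png

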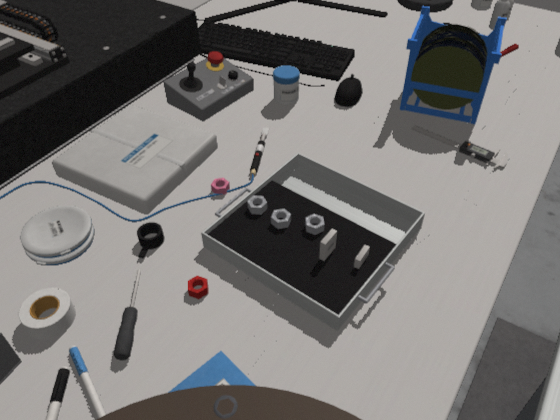

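View pics/top0.png

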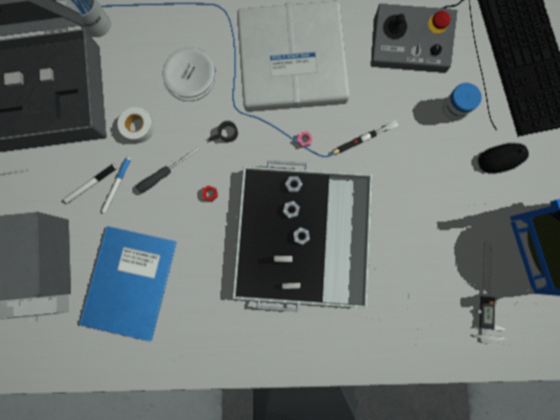

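The top view shows the three steel nuts at about (294,184), (292,209) and (302,236). The blocks are at (283,259) and (291,286). The look-alikes are pink (304,139) and red (208,194), both off the tray, so the three grey ones on the deck are meant. I'll confirm that in an enlarged crop.

```bash
python3 - <<'E'
import cv2
p=cv2.imread("pics/top0.png");c=p[155:315,225:385];cv2.imwrite("pics/crop0.png",cv2.resize(c,None,fx=3.75,fy=3.75,interpolation=cv2.INTER_CUBIC))
p=cv2.imread("pics/scene0.png");c=p[150:325,200:433];cv2.imwrite("pics/crop1.png",cv2.resize(c,None,fx=3.4,fy=3.4,interpolation=cv2.INTER_CUBIC))
E
```

```text
(no output)
```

View pics/crop0.png

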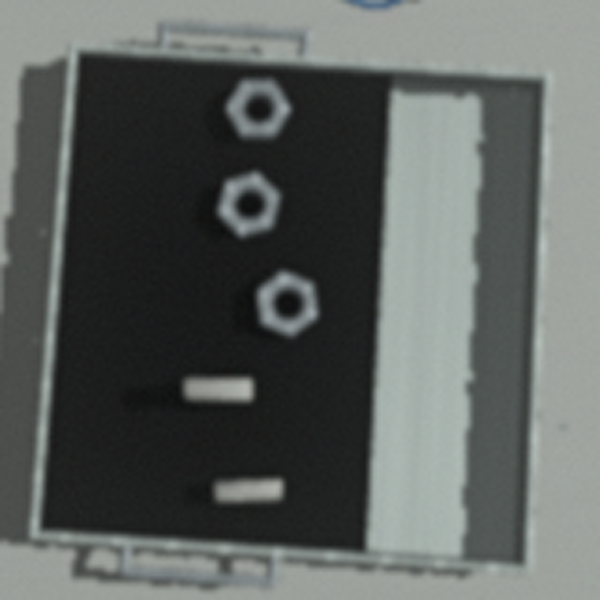

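View pics/crop1.png

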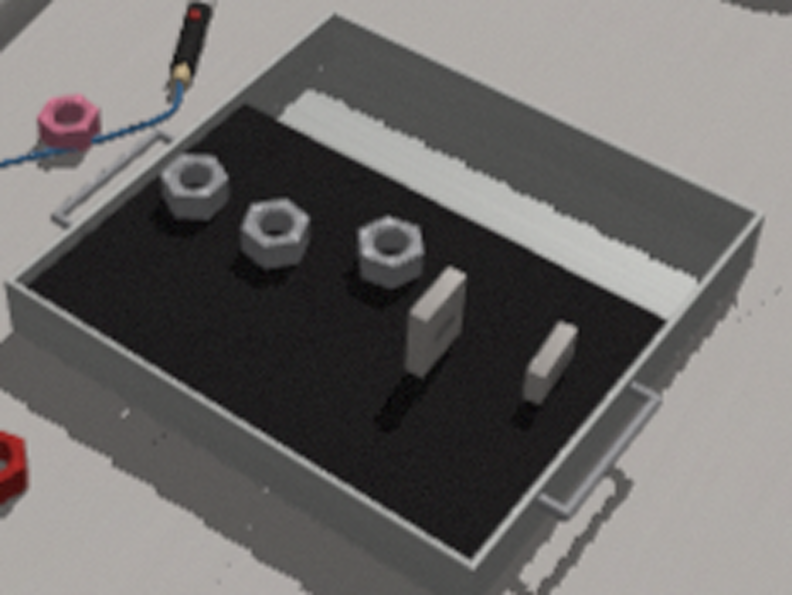

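The crop shows grey hexagon nuts at crop (258,108), (249,204) and (288,303). The tall block is at (219,390) and the low one at (249,490). The deck edge runs from (391,74) to (366,550).

```bash
cat > h.py <<'E'
import numpy as np
from cell import env
from scipy.spatial.transform import Rotation as R
def w(u,v,z,n="top"):
    m=env.camera_model(n);d=m["R"].T@np.array([(u-m["cx"])/m["fx"],(v-m["cy"])/m["fy"],1]);c=-m["R"].T@m["t"]
    return c+d*(z-c[2])/d[2]
E
python3 - <<'E'
from h import *
f=lambda x,y,z,:w(225+x/3.75-.37,155+y/3.75-.37,z)
g=lambda x,y,z,:w(200+x/3.4-.35,150+y/3.4-.35,z,"scene")
C=[f(*q,.036) for q in((74,50),(549,76),(527,565),(37,537))]
for c in C:print(c)
# scene far corners
print("scene corners",[g(*q,.036).round(4) for q in((10,288),(335,15),(760,215),(472,563))])
a,b=f(391,74,.028),f(366,550,.028);print("edge",a,b)
# rigid fit: local corners
L=np.array([[.134,.100],[.134,-.165],[-.134,-.165],[-.134,.100]])
P=np.array(C)[:,:2];Lm=L.mean(0);Pm=P.mean(0)
H=(L-Lm).T@(P-Pm);th=np.arctan2(H[0,1]-H[1,0],H[0,0]+H[1,1]);Rm=np.array([[np.cos(th),-np.sin(th)],[np.sin(th),np.cos(th)]])
o=Pm-Rm@Lm;print("yaw",th,"o",o,"res",P-(L@Rm.T+o))
T=lambda p:(Rm.T@(p[:2]-o))
print("edge loc",T(a),T(b))
for n,q,s,z in(("n1",(258,108),(195,175),.044),("n2",(249,204),(275,222),.044),("n3",(288,303),(391,240),.044),("tall",(219,390),(438,292),.068),("low",(249,490),(552,345),.048)):
    p=f(*q,z);p2=g(*s,z);print(n,p.round(4),p2.round(4),"loc",T(p).round(4),T(p2).round(4))
s=env.sense();q=s["eef_rot"];print(R.from_quat(np.r_[q[1:],q[0]]).as_matrix())
E
```

```text
[0.70018319 0.13326506 0.036     ]
[ 0.67713862 -0.13064549  0.036     ]
[ 0.41138695 -0.10374658  0.036     ]
[0.43312862 0.15754611 0.036     ]
scene corners [array([0.6976, 0.1378, 0.036 ]), array([ 0.6731, -0.1266,  0.036 ]), array([ 0.4075, -0.1015,  0.036 ]), array([0.4334, 0.1591, 0.036 ])]
edge [ 0.68281782 -0.04394829  0.028     ] [ 0.4210033  -0.01904337  0.028     ]
yaw -0.09048704040372822 o [0.55839616 0.04647181] res [[-0.00070112 -0.00068891]
 [ 0.00020067 -0.00068362]
 [ 0.00135257  0.00199785]
 [-0.00085212 -0.00062531]]
edge loc [ 0.13208332 -0.07880699] [-0.13091058 -0.07766246]
n1 [0.6623 0.0317 0.044 ] [0.6612 0.0316 0.044 ] loc [ 0.1048 -0.0053] [ 0.1037 -0.0056]
n2 [0.6091 0.0383 0.044 ] [0.6083 0.0386 0.044 ] loc [ 0.0512 -0.0035] [ 0.0505 -0.0034]
n3 [0.5543 0.019  0.044 ] [0.5532 0.019  0.044 ] loc [-0.0016 -0.0278] [-0.0027 -0.0278]
tall [0.5078 0.0575 0.068 ] [0.5074 0.0574 0.068 ] loc [-0.0514  0.0064] [-0.0518  0.0062]
low [0.4552 0.0432 0.048 ] [0.4548 0.042  0.048 ] loc [-0.1025 -0.0125] [-0.1028 -0.0138]
[[ 8.92014916e-01 -4.52005260e-01 -7.96323006e-04]
 [-4.52005955e-01 -8.92013210e-01 -1.74662834e-03]
 [ 7.91545571e-05  1.91796127e-03 -9.99998158e-01]]
```

Call:
{"fn": "move_arm", "kwargs": {"series": [[[0,0,0],[0,0,6.83],0],[[0,0,0],[0,0,6.83],0],[[0,0,0],[0,0,6.83],0],[[0,0,0],[0,0,6.83],0],[[0,0,0],[0,0,6.83],0],[[0,0,0],[0,0,6.83],0],[[0,0,0],[0,0,6.83],0],[[0,0,0],[0,0,6.83],0]], "newtons": 20}}

```text
time: 0.77
eef_pos: [0.2822, 0.5572, 0.2219]
eef_rot: [0.001, 0.756, -0.655, 0.0]
wrist_force: [-0.1, 0.2, 0.4]
opening: 0.042
```

Call:
{"fn": "move_arm", "kwargs": {"series": [[[0,0,0],[0,0,6.83],0],[[0,0,0],[0,0,6.83],0],[[0,0,0],[0,0,0],0],[[0,0,0],[0,0,0],0]]}}

```text
time: 1.1
eef_pos: [0.2823, 0.5574, 0.2221]
eef_rot: [-0.0, -0.676, 0.737, -0.0]
wrist_force: [0.3, 0.5, -0.1]
opening: 0.015
```

```bash
cat >> h.py <<'E'
O=np.array([.5584,.0465]);YAW=-.0905
def st():
    s=env.sense();q=s["eef_rot"];M=R.from_quat(np.r_[q[1:],q[0]]).as_matrix()
    c,sn=np.cos(YAW),np.sin(YAW);d=s["eef_pos"][:2]-O
    print("t",round(s["time"],2),"tray xy mm",np.round([1e3*(c*d[0]+sn*d[1]),1e3*(-sn*d[0]+c*d[1])],1),"z",round(1e3*s["eef_pos"][2],1),
     "xang",np.round(np.degrees(np.arctan2(M[1,0],M[0,0]))-np.degrees(YAW),2),"toolz",M[:,2].round(4),"F",s["wrist_force"].round(1),"op",round(s["opening"],4),"j",s["joints"].round(2))
E
python3 -c "
from h import *
st()"
```

```text
t 1.1 tray xy mm [-321.2  483.8] z 222.1 xang -89.8 toolz [-3.e-04 -8.e-04 -1.e+00] F [ 0.3  0.5 -0.1] op 0.015 j [ 1.36  0.39  0.01 -0.   -1.19 -1.45]
```

Call:
{"fn": "move_arm", "kwargs": {"series": [[[2.7,-2.65,0],[0,0,0],0],[[2.7,-2.65,0],[0,0,0],0],[[2.7,-2.65,0],[0,0,0],0],[[2.7,-2.65,0],[0,0,0],0],[[2.7,-2.65,0],[0,0,0],0],[[2.7,-2.65,0],[0,0,0],0],[[2.7,-2.65,0],[0,0,0],0],[[2.7,-2.65,0],[0,0,0],0]]}}

```text
time: 1.77
eef_pos: [0.4749, 0.3218, 0.2226]
eef_rot: [0.0, -0.676, 0.737, 0.0]
wrist_force: [0.9, 1.3, -0.8]
opening: 0.0005
```

Call:
{"fn": "move_arm", "kwargs": {"series": [[[2.7,-2.65,0],[0,0,0],0],[[2.7,-2.65,0],[0,0,0],0],[[2.7,-2.65,0],[0,0,0],0],[[2.7,-2.65,0],[0,0,0],0],[[2.7,-2.65,0],[0,0,0],0],[[2.7,-2.65,0],[0,0,0],0],[[2.7,-2.65,0],[0,0,0],0],[[2.7,-2.65,0],[0,0,0],0]]}}

```text
time: 2.43
eef_pos: [0.6666, 0.0875, 0.2224]
eef_rot: [-0.0, -0.676, 0.737, 0.0]
wrist_force: [0.6, -0.2, 0.5]
opening: 0.0009
```

Call:
{"fn": "move_arm", "kwargs": {"series": [[[0,0,0],[0,0,0],0],[[0,0,0],[0,0,0],0]]}}

```text
time: 2.6
eef_pos: [0.6663, 0.0872, 0.2213]
eef_rot: [-0.001, -0.674, 0.739, 0.0]
wrist_force: [-1.2, 1.1, -0.8]
opening: 0.0006
```

```bash
python3 -c "
from h import *
st()"
```

```text
t 2.6 tray xy mm [103.8  50.3] z 221.3 xang -90.05 toolz [-1.7e-03 -4.0e-04 -1.0e+00] F [-1.2  1.1 -0.8] op 0.0006 j [ 0.37  0.47  0.14 -0.   -1.24 -0.46]
```

Call:
{"fn": "move_arm", "kwargs": {"series": [[[0,0,4],[0,0,0],0],[[0,0,4],[0,0,0],0],[[0,0,4],[0,0,0],0],[[0,0,3],[0,0,0],0],[[0,0,2],[0,0,0],0],[[0,0,1.1],[0,0,0],0],[[0,0,0.5],[0,0,0],0],[[0,0,0],[0,0,0],0]]}}

```text
time: 3.27
eef_pos: [0.6654, 0.09, 0.0362]
eef_rot: [-0.0, -0.675, 0.738, 0.0]
wrist_force: [-0.5, 0.1, 0.8]
opening: 0.0003
```

```bash
python3 -c "
from h import *
st()
import cv2
p,d=env.capture('scene');cv2.imwrite('pics/s2.png',cv2.resize(p[100:325,180:480],None,fx=2.5,fy=2.5))"
```

```text
t 3.27 tray xy mm [102.6  52.9] z 36.2 xang -89.87 toolz [-8.e-04 -4.e-04 -1.e+00] F [-0.5  0.1  0.8] op 0.0003 j [ 0.37  0.63 -0.08  0.   -0.86 -0.46]
```

View pics/s2.png

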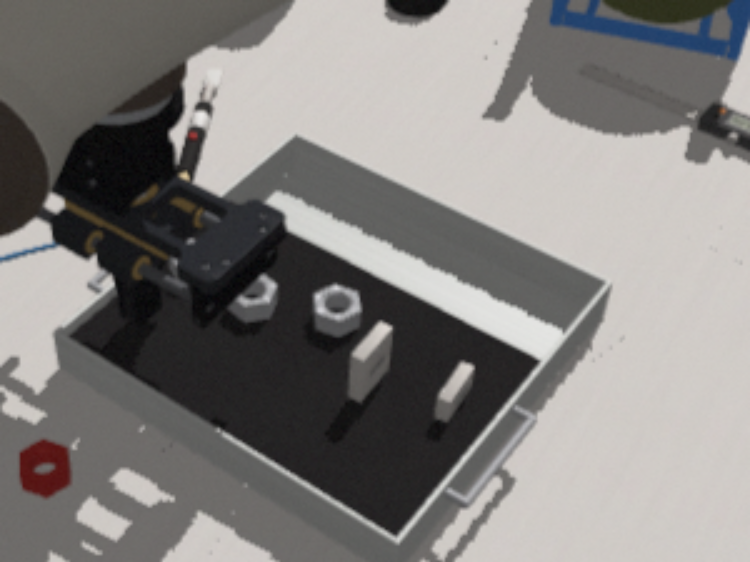

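The fingers are behind the first nut with the deck clear. Nuts 2 and 3 are at crop (253,298) and (337,310). Now the first push.

Call:
{"fn": "move_arm", "kwargs": {"series": [[[1.2,0,0],[0,0,0],0],[[1.2,0,0],[0,0,0],0],[[1.2,0,0],[0,0,0],0],[[1.2,0,0],[0,0,0],0],[[1.2,0,0],[0,0,0],0],[[1.2,0,0],[0,0,0],0],[[1.2,0,0],[0,0,0],0],[[1.2,0,0],[0,0,0],0]]}}

```text
time: 3.98
eef_pos: [0.657, -0.0079, 0.0366]
eef_rot: [0.0, -0.674, 0.738, -0.0]
wrist_force: [-0.5, 0.9, 1.3]
opening: 0.0004
```

Call:
{"fn": "move_arm", "kwargs": {"series": [[[1.2,0,0],[0,0,0],0],[[1.2,0,0],[0,0,0],0],[[1.2,0,0],[0,0,0],0],[[1.2,0,0],[0,0,0],0],[[0.4,0,0],[0,0,0],0],[[0,0,0],[0,0,0],0],[[0,0,0],[0,0,0],0],[[0,0,0],[0,0,0],0]]}}

```text
time: 4.65
eef_pos: [0.6526, -0.0578, 0.0365]
eef_rot: [0.0, -0.675, 0.738, -0.0]
wrist_force: [-0.5, -0.4, -0.4]
opening: 0.0007
```

```bash
python3 -c "
from h import *
st()
import cv2
p,d=env.capture('scene');cv2.imwrite('pics/s3.png',cv2.resize(p[100:325,180:480],None,fx=2.5,fy=2.5))"
```

```text
t 4.65 tray xy mm [103.3 -95.4] z 36.5 xang -89.94 toolz [ 2.e-04  1.e-04 -1.e+00] F [-0.5 -0.4 -0.4] op 0.0007 j [ 0.16  0.61 -0.13 -0.   -0.84 -0.25]
```

View pics/s3.png

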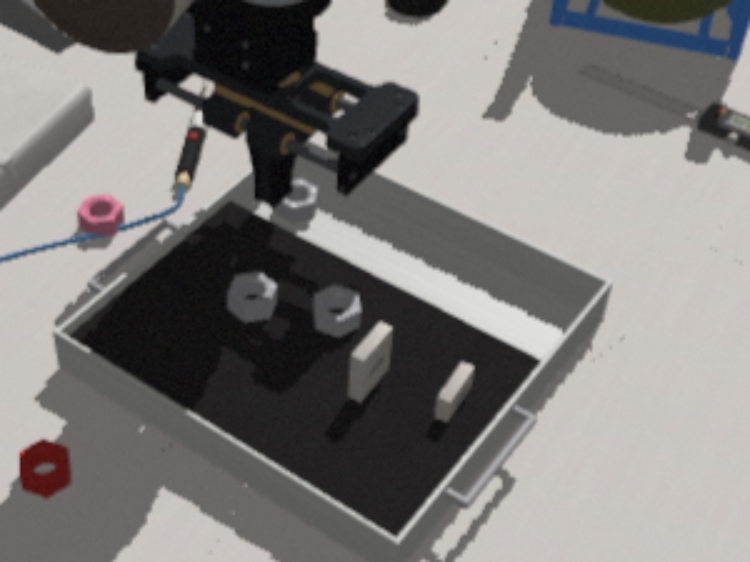

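Nut 1 is in the trough at crop (298,195). I'll lift, go back and take up nut 2 at tray x = 51.

Call:
{"fn": "move_arm", "kwargs": {"series": [[[0,0,-4],[0,0,0],0],[[0,0,-3],[0,0,0],0],[[-3.6,1.3,0],[0,0,0],0],[[-3.6,1.3,0],[0,0,0],0],[[-3.6,1.3,0],[0,0,0],0],[[-3.6,1.3,0],[0,0,0],0],[[0,0,0],[0,0,0],0],[[0,0,0],[0,0,0],0]]}}

```text
time: 5.37
eef_pos: [0.6132, 0.0927, 0.1069]
eef_rot: [0.0, -0.676, 0.737, -0.0]
wrist_force: [0.3, -1.0, -1.2]
opening: 0.0008
```

Call:
{"fn": "move_arm", "kwargs": {"series": [[[0,0,3],[0,0,0],0],[[0,0,2.5],[0,0,0],0],[[0,0,1.0],[0,0,0],0],[[0,0,0.5],[0,0,0],0],[[0,0,0],[0,0,0],0],[[0,0,0],[0,0,0],0]]}}

```text
time: 5.87
eef_pos: [0.6146, 0.0896, 0.0374]
eef_rot: [0.001, -0.674, 0.738, -0.0]
wrist_force: [-0.1, 0.3, 0.8]
opening: 0.0005
```

```bash
python3 -c "
from h import *
st()"
```

```text
t 5.87 tray xy mm [52.1 48. ] z 37.4 xang -89.99 toolz [ 1.5e-03  1.0e-04 -1.0e+00] F [-0.1  0.3  0.8] op 0.0005 j [ 0.41  0.56 -0.22  0.   -0.79 -0.5 ]
```

Call:
{"fn": "move_arm", "kwargs": {"series": [[[0,0.1,0.2],[0,0,0],0],[[1.2,0,0],[0,0,0],0],[[1.2,0,0],[0,0,0],0],[[1.2,0,0],[0,0,0],0],[[1.2,0,0],[0,0,0],0],[[1.2,0,0],[0,0,0],0],[[1.2,0,0],[0,0,0],0],[[1.2,0,0],[0,0,0],0]]}}

```text
time: 6.53
eef_pos: [0.605, 0.0049, 0.0348]
eef_rot: [0.0, -0.674, 0.738, -0.0]
wrist_force: [0.4, 1.6, 0.7]
opening: 0.0004
```

Call:
{"fn": "move_arm", "kwargs": {"series": [[[1.2,0,0],[0,0,0],0],[[1.2,0,0],[0,0,0],0],[[1.2,0,0],[0,0,0],0],[[1.2,0,0],[0,0,0],0],[[1.2,0,0],[0,0,0],0],[[0,0,0],[0,0,0],0],[[0,0,0],[0,0,0],0],[[0,0,0],[0,0,0],0]]}}

```text
time: 7.2
eef_pos: [0.5997, -0.0535, 0.0345]
eef_rot: [-0.0, -0.675, 0.738, 0.0]
wrist_force: [-0.2, -0.0, 0.3]
opening: 0.0004
```

```bash
python3 -c "
from h import *
st()
import cv2
p,d=env.capture('scene');cv2.imwrite('pics/s4.png',cv2.resize(p[100:325,180:480],None,fx=2.5,fy=2.5))"
```

```text
t 7.2 tray xy mm [ 50.2 -95.9] z 34.5 xang -89.98 toolz [-1.e-04 -0.e+00 -1.e+00] F [-0.2 -0.   0.3] op 0.0004 j [ 0.18  0.54 -0.27  0.   -0.76 -0.27]
```

View pics/s4.png

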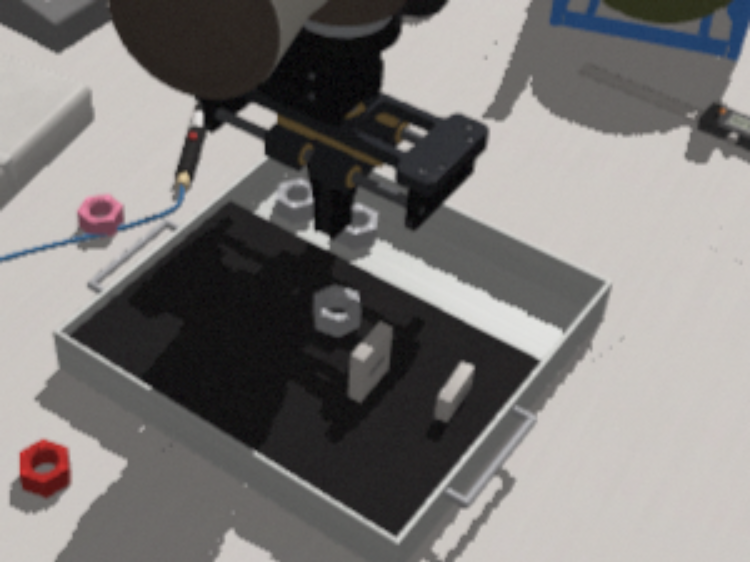

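Nut 2 is in the trough at crop (355,225) beside nut 1 at (295,198). Next is nut 3 at tray (-2,-28).

Call:
{"fn": "move_arm", "kwargs": {"series": [[[0,0,-4],[0,0,0],0],[[0,0,-3],[0,0,0],0],[[-3.0,1.3,0],[0,0,0],0],[[-3.0,1.3,0],[0,0,0],0],[[-3.0,1.3,0],[0,0,0],0],[[-3.0,1.3,0],[0,0,0],0],[[0,0,0],[0,0,0],0],[[0,0,0],[0,0,0],0]]}}

```text
time: 7.92
eef_pos: [0.5584, 0.0729, 0.1049]
eef_rot: [0.0, -0.676, 0.737, -0.0]
wrist_force: [-0.4, -0.1, 1.0]
opening: 0.0007
```

Call:
{"fn": "move_arm", "kwargs": {"series": [[[0,0,3],[0,0,0],0],[[0,0,2.5],[0,0,0],0],[[0,0,1.0],[0,0,0],0],[[0,0,0.5],[0,0,0],0],[[0,0,0],[0,0,0],0],[[0,0,0],[0,0,0],0]]}}

```text
time: 8.42
eef_pos: [0.5596, 0.0706, 0.0353]
eef_rot: [0.001, -0.675, 0.738, -0.0]
wrist_force: [-0.3, -0.6, 0.9]
opening: 0.0009
```

```bash
python3 -c "
from h import *
st()"
```

```text
t 8.42 tray xy mm [-1.  24.1] z 35.3 xang -89.98 toolz [ 1.3e-03  1.0e-04 -1.0e+00] F [-0.3 -0.6  0.9] op 0.0009 j [ 0.41  0.49 -0.37  0.   -0.71 -0.5 ]
```

Call:
{"fn": "move_arm", "kwargs": {"series": [[[1.2,0.1,0],[0,0,0],0],[[1.2,0,0],[0,0,0],0],[[1.2,0,0],[0,0,0],0],[[1.2,0,0],[0,0,0],0],[[1.2,0,0],[0,0,0],0],[[1.2,0,0],[0,0,0],0],[[1.2,0,0],[0,0,0],0],[[1.2,0,0],[0,0,0],0]]}}

```text
time: 9.08
eef_pos: [0.5487, -0.0263, 0.0345]
eef_rot: [-0.0, -0.674, 0.738, 0.0]
wrist_force: [-0.2, 1.0, 0.7]
opening: 0.0008
```

Call:
{"fn": "move_arm", "kwargs": {"series": [[[1.2,0,0],[0,0,0],0],[[1.2,0,0],[0,0,0],0],[[0,0,0],[0,0,0],0],[[0,0,0],[0,0,0],0],[[0,0,0],[0,0,0],0]]}}

```text
time: 9.5
eef_pos: [0.547, -0.0488, 0.0345]
eef_rot: [0.0, -0.675, 0.738, -0.0]
wrist_force: [-0.2, -0.1, -0.6]
opening: 0.0005
```

Call:
{"fn": "move_arm", "kwargs": {"series": [[[0,0,-4],[0,0,0],0],[[0,0,-4],[0,0,0],0],[[0,0,-4],[0,0,0],0],[[0,0,-4],[0,0,0],0],[[-4,0,0],[0,0,0],0],[[-4,0,0],[0,0,0],0],[[-4,0,0],[0,0,0],0],[[-4,0,0],[0,0,0],0]]}}

```text
time: 10.17
eef_pos: [0.5611, 0.1128, 0.1952]
eef_rot: [0.001, -0.675, 0.738, -0.0]
wrist_force: [0.4, 0.1, 0.7]
opening: 0.0004
```

Call:
{"fn": "move_arm", "kwargs": {"series": [[[-4,0,0],[0,0,0],0],[[-4,0,0],[0,0,0],0],[[-4,0,0],[0,0,0],0],[[-4,0,0],[0,0,0],0],[[-4,0,0],[0,0,0],0],[[-2,0,0],[0,0,0],0],[[0,0,0],[0,0,0],0],[[0,0,0],[0,0,0],0]]}}

```text
time: 10.83
eef_pos: [0.5803, 0.3314, 0.1936]
eef_rot: [-0.001, -0.676, 0.737, 0.0]
wrist_force: [-0.9, -0.8, 0.4]
opening: 0.0006
```

```bash
python3 -c "
from h import *
st()
import cv2
p,d=env.capture('scene');cv2.imwrite('pics/s5.png',cv2.resize(p[100:325,180:480],None,fx=2.5,fy=2.5))
p,d=env.capture('top');cv2.imwrite('pics/t5.png',cv2.resize(p[155:315,225:385],None,fx=3.75,fy=3.75,interpolation=cv2.INTER_CUBIC))"
```

```text
t 10.83 tray xy mm [ -4.  285.7] z 193.6 xang -89.81 toolz [-1.2e-03 -9.0e-04 -1.0e+00] F [-0.9 -0.8  0.4] op 0.0006 j [ 0.76  0.48  0.08 -0.   -1.18 -0.85]
```

View pics/s5.png

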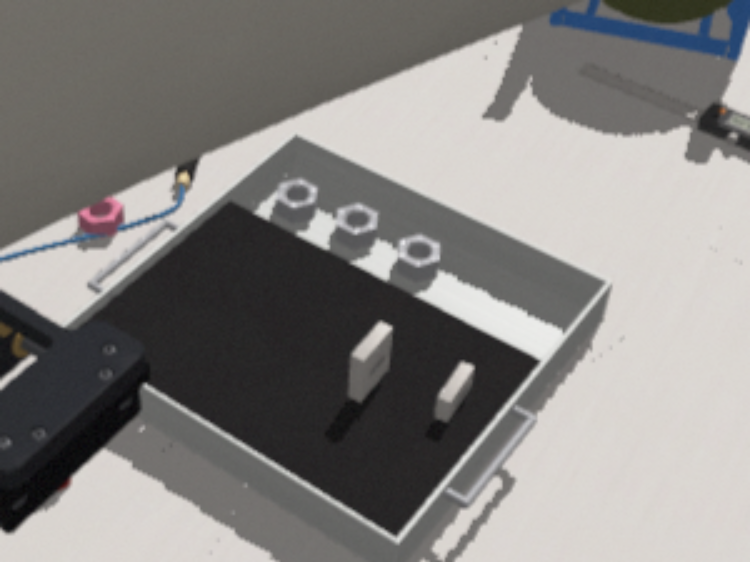

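View pics/t5.png

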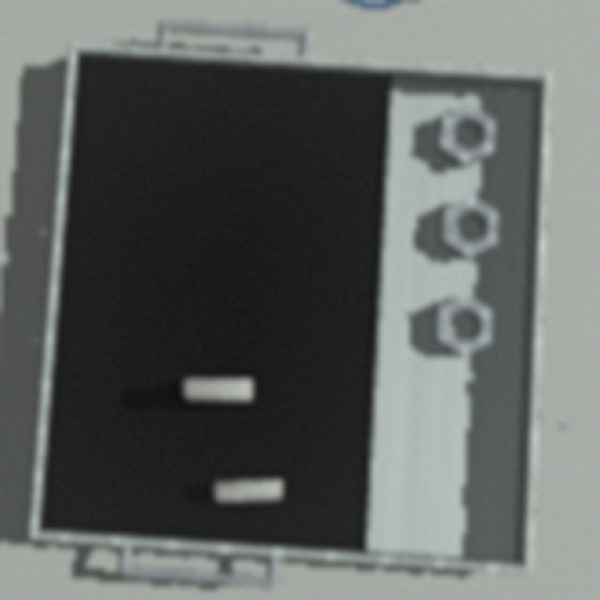

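All three nuts lie flat in the trough, at top crop (468,136), (470,228) and (466,325). The blocks are unmoved at (219,390) and (249,490), and the arm is clear of everything.

```bash
python3 -c "
from cell import env
print(env.close_job())"
```

```text
the job is handed in; nothing more can be done
None
```

All three steel nuts are in the catch trough, each swept over the open edge by its own push with the closed fingertips. The job was handed in at about 11 s of the 53 s allowed; the hand-in gives no verdict.

In the last pictures from both cameras, all three nuts lie flat on the trough floor. Both gauge blocks stand upright at the same pixels as at the start, and the arm is clear of the tray. The wrist force stayed below about 2 N in every reading, and no check failed or disagreed.

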